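Line up the cast bells by size beside the tuning fork

TASK

Set the four bronze bells out for tuning on the row of cork rests, in order of size: the largest on the rest next to the tuning fork, then each next smaller one, to the smallest at the far end beside the brush jug. Stand each bell mouth down, well centred on its own rest, and let go of it. Do not knock any bell over, and leave the brush jug where it stands.

Things in the scene. Friction and masses are not known exactly. Their poses are not given: they have to be found in the camera images.
- bell_largest: The largest of four loose golden-brown cast-bronze bells, standing mouth down. Mouth diameter 76 mm, overall height 92 mm with its plain upright round grip on top (18 mm diameter, 26 mm high, from 66 to 92 mm above the mouth; the bell widens below it); about 420 g. Origin: centre of the mouth's underside; z up. Round: yaw means nothing.
- bell_second: The second largest of four loose golden-brown cast-bronze bells, standing mouth down. Mouth diameter 64 mm, overall height 82 mm with its plain upright round grip on top (18 mm diameter, 26 mm high, from 56 to 82 mm above the mouth; the bell widens below it); about 300 g. Origin: centre of the mouth's underside; z up. Round: yaw means nothing.
- bell_third: The third largest of four loose golden-brown cast-bronze bells, standing mouth down. Mouth diameter 52 mm, overall height 72 mm with its plain upright round grip on top (18 mm diameter, 26 mm high, from 46 to 72 mm above the mouth; the bell widens below it); about 200 g. Origin: centre of the mouth's underside; z up. Round: yaw means nothing.
- bell_smallest: The smallest of four loose golden-brown cast-bronze bells, standing mouth down. Mouth diameter 40 mm, overall height 62 mm with its plain upright round grip on top (18 mm diameter, 26 mm high, from 36 to 62 mm above the mouth; the bell widens below it); about 120 g. Origin: centre of the mouth's underside; z up. Round: yaw means nothing.
- rest_1: Round cork rest 1 of 4, 80 mm in diameter, 5 mm thick, fixed on a long wooden plank (100 x 640 x 12 mm) lying across in front of the robot. The equal rests form one row, 84 to 100 mm apart, numbered from the robot's left (+y, rest 1) to its right (rest 4); this one is an end. Origin: centre of its top face, 17 mm above the bench; z up.
- rest_2: Round cork rest 2 of 4, 80 mm in diameter, 5 mm thick, fixed on a long wooden plank (100 x 640 x 12 mm) lying across in front of the robot. The equal rests form one row, 84 to 100 mm apart, numbered from the robot's left (+y, rest 1) to its right (rest 4). Origin: centre of its top face, 17 mm above the bench; z up.
- rest_3: Round cork rest 3 of 4, 80 mm in diameter, 5 mm thick, fixed on a long wooden plank (100 x 640 x 12 mm) lying across in front of the robot. The equal rests form one row, 84 to 100 mm apart, numbered from the robot's left (+y, rest 1) to its right (rest 4). Origin: centre of its top face, 17 mm above the bench; z up.
- rest_4: Round cork rest 4 of 4, 80 mm in diameter, 5 mm thick, fixed on a long wooden plank (100 x 640 x 12 mm) lying across in front of the robot. The equal rests form one row, 84 to 100 mm apart, numbered from the robot's left (+y, rest 1) to its right (rest 4); this one is an end. Origin: centre of its top face, 17 mm above the bench; z up.
- tuning_fork: Two-pronged aluminium tuning fork upright on a pale wooden box (70 x 50 x 35 mm), 125 mm high in all, fixed on the plank at one end of the row, about 124 mm beyond the end rest's centre: left at some starts, right at others. It marks the end where the largest bell belongs. Origin: centre of the box's underside; z up.
- brush_jug: Small green jug, 54 mm in diameter, 66 mm high, with three brush handles up to 100 mm high, loose on the plank at the other end of the row, about 124 mm beyond the end rest's centre. Not part of the job. Origin: centre of its underside; z up.
Not all that is in view belongs to the job. What is shaped like the bell_smallest but red is not meant. Leave any red look-alike of the bell_second alone.

How it is judged (in metres and radians):
At the end, for the whole second after the job is handed in: Counting from the tuning fork, the rests carry the largest, second, third and smallest bell: each bell's mouth centre within 12 mm (horizontally) of its rest's centre and within 4 mm of the height of its top face, upright within 0.1 rad, at rest and not touched by the fingers (((horizontal distance between tuning_fork and rest_1 below 0.2 m and horizontal distance between bell_largest and rest_1 below 0.012 m and z of bell_largest in the frame of rest_1 between -0.004 and 0.004 m and horizontal distance between bell_second and rest_2 below 0.012 m and z of bell_second in the frame of rest_2 between -0.004 and 0.004 m and horizontal distance between bell_third and rest_3 below 0.012 m and z of bell_third in the frame of rest_3 between -0.004 and 0.004 m and horizontal distance between bell_smallest and rest_4 below 0.012 m and z of bell_smallest in the frame of rest_4 between -0.004 and 0.004 m) or (horizontal distance between tuning_fork and rest_4 below 0.2 m and horizontal distance between bell_largest and rest_4 below 0.012 m and z of bell_largest in the frame of rest_4 between -0.004 and 0.004 m and horizontal distance between bell_second and rest_3 below 0.012 m and z of bell_second in the frame of rest_3 between -0.004 and 0.004 m and horizontal distance between bell_third and rest_2 below 0.012 m and z of bell_third in the frame of rest_2 between -0.004 and 0.004 m and horizontal distance between bell_smallest and rest_1 below 0.012 m and z of bell_smallest in the frame of rest_1 between -0.004 and 0.004 m)) and angle between each of bell_largest, bell_second, bell_third, bell_smallest's own z axis and vertical below 0.1 rad and linear speed of each of bell_largest, bell_second, bell_third, bell_smallest below 0.02 m/s and contact force between each of bell_largest, bell_second, bell_third, bell_smallest and the fingers below 0.1 N).
It fails at once if a bell is knocked over (tilts more than 0.7 rad) (angle between any of bell_largest, bell_second, bell_third, bell_smallest's own z axis and vertical above 0.7 rad).
It fails at once if the brush jug is moved more than 30 mm or tipped over (distance of brush_jug from where it was at the start of the episode above 0.03 m or angle between brush_jug's own z axis and vertical above 0.5 rad).
It also fails if it takes over 106 s, if anything falls off the work surface, if the arm or the gripper's body presses on something with over 40 N, if the wrist force passes 120 N, or if a joint passes its speed limit or range.

ROBOT

A 6-joint arm with a two-finger parallel gripper is mounted at the origin on the work surface. World frame = base frame: x ahead of the robot, y to its left, z up, the work surface at z = 0. Lengths are in m, angles in degrees, forces in N, time in s.
With the tool pointing down it reaches from about 0.25 to 0.725 m from the base axis. Payload 9.7 kg.
Tool frame: the origin (TCP) lies at the very end of the fingers, on their centre line; the grasp point (between the pads) lies 19 mm behind it; z points along the fingers, y is the line along which they close (so a half turn about z gives the same grasp; the last joint's range is limited). The gripper opens to 85 mm and grips with 20 to 120 N. Pads are 22 mm wide; open, the fingers measure 114 mm over their backs; the gripper's body (76 mm by 85 mm) begins 54 mm behind the grasp point. The pads swing forward as they close: fully open they stand 13 mm farther back than shut.
Start: joints at [67.838, 4.979, 10.078, 95.1, 0, 90], TCP at [0.207, 0.509, 0.231] pointing down, gripper open.
Joint ranges: [-179.16, 179.16], [-48.56, 103.87], [-65.8, 70.77], [-126.05, 130.52], [-82.76, 87.17], [-180, 180]. Speed limits (degrees/s): [127.2, 127.2, 147.25, 180, 180, 180].

INTERFACE

Orientations are given as [roll, pitch, yaw] about the fixed x, y, z axes, in that order (R = Rz(yaw) Ry(pitch) Rx(roll)).
In Python, from workcell import bot gives the robot as it stands.
- The arm moves only by the tool step_arm, never from a script. Its argument "targets" is a list of rows, each a list of 3 entries, a list of its own where there are three numbers: the opening, from 0 (shut) to 1 (fully open), then the shift along the world's x, y, z in mm, then the turn, a rotation vector about the world's x, y, z in rad. In form: [[grip, [tx, ty, tz], [wx, wy, wz]], ...]. A call has 1 to 8 rows; each row is the pose to reach, as a shift and turn from the pose commanded when the call began; what a row does not reach only later rows make up. A row lasts 1/10 s, in which the tool goes at most 50 mm and 8.59 degrees, less where a joint would pass 70% of its speed; a pose out of reach is approached as far as the arm can. A call with a gripper value outside its range is refused whole. The fingers move at their own pace and stop on an object; "force" is the grip in N (left out, the last holds). Time passes only in rows, so rows that repeat a pose let the fingers close. It gives the time, the measured TCP pose, the force, the opening and the grip force at its end, in the units of the state.
- bot.get_obs(): the state, without advancing time (a new reading comes with each control period).
- bot.camera(name): name is "scene" or "top" or "wrist"; returns (picture, depth): 480x640x3 uint8, red, green, blue; 480x640 float32, m along the optical axis (not along the pixel's ray), 0 where there is no reading.
- bot.camera_params(name): a dict with "K" (3x3 intrinsics, pixels), "R" (3x3) and "t" (3): a world point X has camera coordinates R X + t. Camera axes: x right, y down, z forward; pixel columns grow to the right and rows downward; lengths in m; the calibration is good to about 2 mm. A picture is of the moment at which its call begins: read the wrist's pose just before it. camera_params takes no time and is no camera call; for the wrist camera it gives the pose at the moment of the call.
- bot.job_done(): hands the job in; it is judged then, once.
The state is a dict: "time": time; "q": joint angles; "qd": joint speeds; "joint_efforts": joint torques, N m; "ee_pos": TCP position; "tcp_rot": TCP orientation; "wrist_force": force on the tool from outside, world axes, zero at the start; "torque": the same for the moment, N m; "opening": finger opening in m; "grasp_force": force on a finger pad.
Only numpy, scipy, OpenCV 4.12 (cv2) and the standard library are available. Lean on these libraries where they do the work, as an engineer would, in place of code of your own. Each camera call takes 0.05 s, during which the arm holds its last target. There are 200 camera calls.

## Working session

There is one attempt and no reset: what is moved stays moved. The work goes in short steps, Python scripts to look and compute and a tool call to move; the robot and the scene stay as the last step left them, time stands still between calls to the robot, and variables do not carry over. Pictures are saved under pics/ and viewed, at most 14 in all, crops included, and the job is handed in when it is done.

Besides the shell and the picture viewer there is one more tool, called after "Emit:" by a JSON object that holds its "method" and its "body", one argument or row to a line. step_arm: Moves the arm, as the interface text tells. Its arguments: {"type":"object","properties":{"targets":{"type":"array","items":{"type":"array"}},"force":{"type":"number"}},"required":["targets"]}

```bash
mkdir -p pics && python3 - <<'E'
from workcell import bot
import cv2,numpy as np
o=bot.get_obs();print({k:np.round(o[k],3) for k in('time','ee_pos','tcp_rot','opening')})
for n in('scene','top'):
    im,d=bot.camera(n);cv2.imwrite(f'pics/{n}0.png',im[:,:,::-1]);np.savez(f'{n}0.npz',im=im,d=d,**bot.camera_params(n))
    p=bot.camera_params(n);print(n,p['K'][0],(-p['R'].T@p['t']),p['R'])
E
```

```text
{'time': np.float64(0.0), 'ee_pos': array([0.207, 0.509, 0.231]), 'tcp_rot': array([-1.79921e+02,  1.00000e-03,  1.57839e+02]), 'opening': np.float64(0.085)}
scene [546.6665593    0.         327.38106191] [1.16242595 0.32435106 0.95424181] [[-0.40306491  0.91516264  0.00400313]
 [ 0.70749265  0.31436952 -0.6329502 ]
 [-0.58051084 -0.25228783 -0.77418216]]
top [590.48605006   0.         315.90938051] [0.46325163 0.01196731 1.02198572] [[ 0.02663967 -0.99962918 -0.00564273]
 [-0.99912297 -0.02644291 -0.03246649]
 [ 0.03230524  0.00650267 -0.9994569 ]]
```

View pics/top0.png

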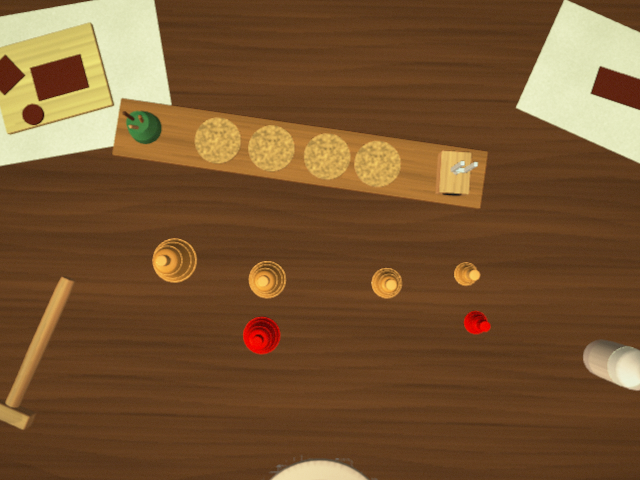

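View pics/scene0.png

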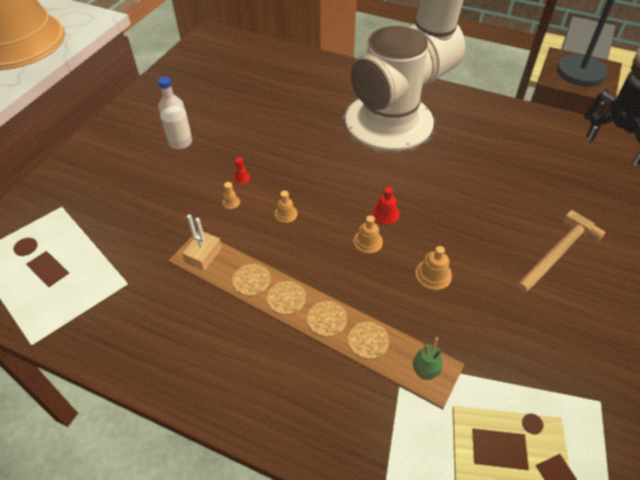

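The top view shows the plank with the jug at its left, (143,127), and the fork at its right, (457,170). The rests are at (217,140), (271,148), (327,156) and (377,163). That puts the fork at the right (−y) end, so the largest bell goes on rest 4.

Candidates for bells:
- Bronze: (174,260), (267,280), (387,283) and (466,274).
- Red, to be left alone: (262,336) and (476,322).

The big orange bell in the scene view's corner is background.

```bash
cat > h.py <<'E'
import numpy as np,cv2
def world(z,u,v,d):
    c=np.stack([(u-z['K'][0,2])/z['K'][0,0]*d,(v-z['K'][1,2])/z['K'][1,1]*d,d],-1)
    return (c-z['t'])@z['R']
def cloud(z):
    v,u=np.mgrid[:480,:640];return world(z,u,v,z['d'])
def plane(z,u,v,h):
    a=world(z,np.float64(u),np.float64(v),np.float64(1));c=-z['R'].T@z['t'];return c+(a-c)*(h-c[2])/(a[2]-c[2])
def bells(z):
    P=cloud(z);hsv=cv2.cvtColor(z['im'],cv2.COLOR_RGB2HSV)
    m=((hsv[...,0]>8)&(hsv[...,0]<28)&(hsv[...,1]>90)&(P[...,2]>.024)&(P[...,2]<.13)&(P[...,0]>.15)&(P[...,0]<.75)&(abs(P[...,1])<.45)).astype(np.uint8)
    n,l,s,c=cv2.connectedComponentsWithStats(m)
    for i in range(1,n):
        if s[i,4]<120: continue
        q=P[l==i];zt=np.percentile(q[:,2],98);t=(l==i)&(P[...,2]>zt-.007)
        tv,tu=np.nonzero(t);(cu,cv),r=cv2.minEnclosingCircle(np.stack([tu,tv],1).astype(np.float32))
        print('px',c[i].round(),'area',s[i,4],'ztop',zt.round(4),'mean',P[t][:,:2].mean(0).round(4),'circ',plane(z,cu,cv,zt)[:2].round(4),'mm r',(r*(z['d'][t].mean())/z['K'][0,0]*1000).round(1))
E
python3 - <<'E'
from h import *
z=dict(np.load('top0.npz'));bells(z)
hsv=cv2.cvtColor(z['im'],cv2.COLOR_RGB2HSV)
for u,v in((217,140),(271,148),(327,156),(377,163),(240,144),(160,150)): print(hsv[v-3:v+3,u-3:u+3].reshape(-1,3).mean(0),end=' ')
print()
P=cloud(z)
for u,v in((217,140),(271,148),(327,156),(377,163)):
    # cork by brightness vs. plank
    w=np.zeros((480,640),np.uint8);cv2.circle(w,(u,v),32,1,-1)
    m=cv2.medianBlur(((hsv[...,2]>150)&(w>0)).astype(np.uint8)*255,7)
    cs,_=cv2.findContours(m,0,2);c=max(cs,key=cv2.contourArea);(a,b),ax,_=cv2.fitEllipse(cv2.convexHull(c))
    print((round(a,1),round(b,1)),np.array(ax)*(1.005/590)*1000,plane(z,a,b,.017).round(4),np.median(P[v-8:v+8,u-8:u+8,2]).round(4))
print('jug',P[127,143],'fork',P[185,455])
s=z['im'][240:320,140:500];cv2.imwrite('pics/crop1.png',cv2.resize(s[:,:,::-1],None,fx=2.2,fy=2.2))
E
```

```text
px [452. 173.] area 1240 ztop 0.0524 mean [ 0.6075 -0.2064] circ [ 0.6082 -0.2062] mm r 41.7
px [171. 260.] area 1005 ztop 0.0944 mean [0.4504 0.2607] circ [0.4504 0.2599] mm r 9.4
px [266. 279.] area 627 ztop 0.085 mean [0.4219 0.1012] circ [0.422 0.101] mm r 8.9
px [469. 274.] area 234 ztop 0.0659 mean [ 0.4407 -0.2387] circ [ 0.4408 -0.2379] mm r 8.9
px [387. 283.] area 373 ztop 0.0756 mean [ 0.4216 -0.1032] circ [ 0.4219 -0.103 ] mm r 8.9
px [ 62. 289.] area 158 ztop 0.0297 mean [0.3967 0.4438] circ [0.3921 0.4433] mm r 24.8
[ 20.16666667 152.22222222 221.16666667] [ 20.11111111 152.41666667 221.58333333] [ 20.22222222 152.69444444 221.05555556] [ 20.25       152.5        222.11111111] [ 18.08333333 162.47222222 191.16666667] [ 16.   177.5  175.75] 
(217.0, 140.3) [104.1490025  110.06937771] [0.6567 0.1924 0.017 ] 0.018
(271.0, 148.2) [104.24799825 109.98928439] [0.6454 0.0995 0.017 ] 0.0182
(327.0, 156.2) [104.15705341 110.0450755 ] [0.6341 0.0033 0.017 ] 0.0183
(377.0, 163.1) [105.39091029 109.43146424] [ 0.6245 -0.0824  0.017 ] 0.0182
jug [0.66363569 0.30173142 0.07708981] fork [ 0.58619034 -0.20871006  0.05031265]
```

View pics/crop1.png

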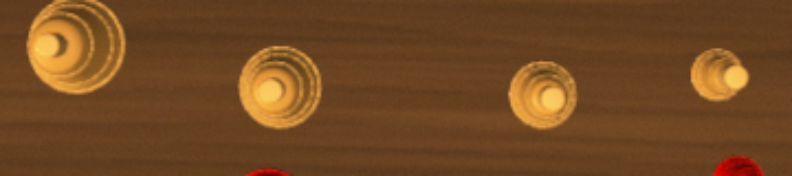

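```bash
python3 - <<'E'
from h import *
for n in('top','scene'):
    z=dict(np.load(n+'0.npz'));hsv=cv2.cvtColor(z['im'],cv2.COLOR_RGB2HSV)
    pts=((217,140),(271,148),(327,156),(377,163)) if n=='top' else ((369,340),(327,318),(287,296),(252,279))
    for u,v in pts:
        w=np.zeros((480,640),np.uint8);cv2.circle(w,(u,v),27,1,-1)
        m=cv2.morphologyEx(((hsv[...,2]>(205 if n=='top' else 170))&(hsv[...,1]<170)&(w>0)).astype(np.uint8)*255,3,np.ones((5,5)))
        cs,_=cv2.findContours(m,0,2);c=max(cs,key=cv2.contourArea);(a,b),ax,_=cv2.fitEllipse(cv2.convexHull(c))
        print(n,(round(a,1),round(b,1)),np.round(ax,1),plane(z,a,b,.017).round(4))
z=dict(np.load('scene0.npz'));bells(z)
E
```

```text
top (217.3, 139.8) [44.7 44.9] [0.6575 0.1918 0.017 ]
top (270.8, 147.7) [44.9 45.7] [0.6464 0.0998 0.017 ]
top (326.7, 155.9) [44.8 45.6] [0.6346 0.0038 0.017 ]
top (377.1, 163.3) [45.2 45.5] [ 0.6242 -0.0827  0.017 ]
scene (369.3, 339.5) [51.1 54.5] [0.6588 0.1947 0.017 ]
scene (327.2, 317.8) [50.7 54.3] [0.6475 0.1012 0.017 ]
scene (286.7, 296.4) [46.4 55.7] [0.6349 0.0058 0.017 ]
scene (252.2, 278.6) [48.2 55.1] [ 0.6248 -0.0797  0.017 ]
px [229. 191.] area 148 ztop 0.0646 mean [ 0.4438 -0.2377] circ [ 0.4479 -0.235 ] mm r 8.7
px [285. 203.] area 248 ztop 0.0725 mean [ 0.4238 -0.1022] circ [ 0.4256 -0.1011] mm r 8.6
px [369. 231.] area 419 ztop 0.0825 mean [0.4249 0.1024] circ [0.4264 0.1028] mm r 8.8
px [201. 250.] area 759 ztop 0.0501 mean [ 0.6156 -0.2046] circ [ 0.6131 -0.2059] mm r 42.1
px [436. 265.] area 682 ztop 0.0916 mean [0.4534 0.2617] circ [0.4551 0.2623] mm r 9.1
```

Emit:
{"method": "step_arm", "body": {
  "targets": [
    [0.5, [40, -41, 0], [0, 0, 0]],
    [0.5, [80, -82, 0], [0, 0, 0]],
    [0.5, [120, -123, 0], [0, 0, 0]],
    [0.5, [160, -164, 0], [0, 0, 0]],
    [0.5, [200, -205, -30], [0, 0, 0]],
    [0.5, [243, -249, -60], [0, 0, 0]],
    [0.5, [243, -249, -80], [0, 0, 0]],
    [0.5, [243, -249, -80], [0, 0, 0]]
  ]
}}

```text
time: 0.9
ee_pos: [0.4513, 0.2574, 0.1482]
tcp_rot: [-179.8, -0.1, 157.7]
wrist_force: [0.3, 0.1, 0.3]
opening: 0.0426
grasp_force: 0.0
```

```bash
python3 - <<'E'
from h import *
from workcell import bot
o=bot.get_obs();print(np.round(o['q'],1),np.round(o['ee_pos'],4))
p=bot.camera_params('wrist');im,d=bot.camera('wrist');z=dict(p,im=im,d=d)
bells(z);cv2.imwrite('pics/w1.png',im[:,:,::-1])
print(np.round(-p['R'].T@p['t'],3))
E
```

```text
[29.7  0.1 -4.1 85.9 -0.  52. ] [0.4513 0.2574 0.1482]
px [570.  43.] area 760 ztop 0.027 mean [0.3993 0.4456] circ [0.3964 0.4439] mm r 19.2
px [325. 226.] area 5175 ztop 0.092 mean [0.4483 0.264 ] circ [0.4487 0.2643] mm r 9.3
px [ 96. 278.] area 4441 ztop 0.082 mean [0.4211 0.1075] circ [0.421 0.107] mm r 11.1
[0.382 0.288 0.291]
```

View pics/w1.png

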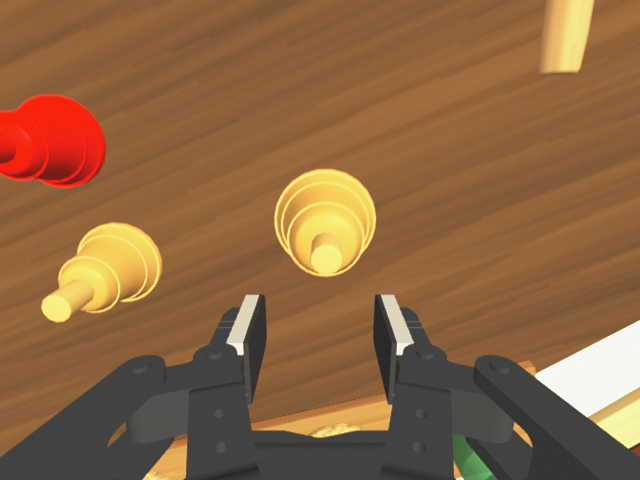

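The wrist view shows the largest bell's grip at (326,258), nearly centred between the fingers. Next I descend over it.

Emit:
{"method": "step_arm", "body": {
  "targets": [
    [0.5, [0, 3, -20], [0, 0, 0]],
    [0.5, [0, 3, -45], [0, 0, 0]],
    [0.5, [0, 3, -65], [0, 0, 0]],
    [0.5, [0, 3, -77], [0, 0, 0]],
    [0.5, [0, 3, -77], [0, 0, 0]],
    [0.5, [0, 3, -77], [0, 0, 0]]
  ]
}}

```text
time: 1.55
ee_pos: [0.4505, 0.2639, 0.0752]
tcp_rot: [180.0, 0.0, 157.9]
wrist_force: [0.9, 0.0, 0.4]
opening: 0.0427
grasp_force: 0.0
```

Emit:
{"method": "step_arm", "body": {
  "targets": [
    [0.5, [0, -2, -6], [0, 0, 0]],
    [0.5, [0, -2, -6], [0, 0, 0]],
    [0.3, [0, -2, -6], [0, 0, 0]],
    [0.2, [0, -2, -6], [0, 0, 0]],
    [0.1, [0, -2, -6], [0, 0, 0]],
    [0.1, [0, -2, -6], [0, 0, 0]],
    [0.1, [0, -2, -6], [0, 0, 0]],
    [0.1, [0, -2, -6], [0, 0, 0]]
  ],
  "force": 40
}}

```text
time: 2.35
ee_pos: [0.4507, 0.2616, 0.0688]
tcp_rot: [180.0, 0.0, 157.8]
wrist_force: [-1.2, 0.7, 5.8]
opening: 0.0166
grasp_force: 39.3
```

Emit:
{"method": "step_arm", "body": {
  "targets": [
    [0.1, [0, 0, 15], [0, 0, 0]],
    [0.1, [0, 0, 45], [0, 0, 0]],
    [0.1, [0, 0, 80], [0, 0, 0]],
    [0.1, [10, -20, 100], [0, 0, 0]],
    [0.1, [30, -60, 100], [0, 0, 0]],
    [0.1, [50, -100, 100], [0, 0, 0]],
    [0.1, [70, -140, 100], [0, 0, 0]],
    [0.1, [90, -178, 100], [0, 0, 0]]
  ]
}}

```text
time: 3.15
ee_pos: [0.5406, 0.0815, 0.1686]
tcp_rot: [-180.0, -0.0, 157.8]
wrist_force: [1.1, 0.5, -4.2]
opening: 0.0162
grasp_force: 39.6
```

Emit:
{"method": "step_arm", "body": {
  "targets": [
    [0.1, [20, -40, 0], [0, 0, 0]],
    [0.1, [40, -80, 0], [0, 0, 0]],
    [0.1, [60, -120, 0], [0, 0, 0]],
    [0.1, [75, -150, 0], [0, 0, 0]],
    [0.1, [83, -164, -10], [0, 0, 0]],
    [0.1, [83, -164, -35], [0, 0, 0]],
    [0.1, [83, -164, -60], [0, 0, 0]],
    [0.1, [83, -164, -60], [0, 0, 0]]
  ]
}}

```text
time: 3.95
ee_pos: [0.6211, -0.0801, 0.1039]
tcp_rot: [-179.9, -0.4, 157.8]
wrist_force: [-0.1, 0.5, -3.0]
opening: 0.0163
grasp_force: 39.4
```

Emit:
{"method": "step_arm", "body": {
  "targets": [
    [0.1, [0, 0, -8], [0, 0, 0]],
    [0.1, [0, 0, -14], [0, 0, 0]],
    [0.1, [0, 0, -18], [0, 0, 0]],
    [0.1, [0, 0, -20], [0, 0, 0]],
    [0.1, [0, 0, -21], [0, 0, 0]],
    [0.1, [0, 0, -22], [0, 0, 0]],
    [0.1, [0, 0, -22], [0, 0, 0]],
    [0.1, [0, 0, -22], [0, 0, 0]]
  ]
}}

```text
time: 4.75
ee_pos: [0.6236, -0.0807, 0.0865]
tcp_rot: [180.0, 0.0, 157.8]
wrist_force: [0.5, 0.1, -4.0]
opening: 0.0165
grasp_force: 39.6
```

Emit:
{"method": "step_arm", "body": {
  "targets": [
    [0.1, [0, 0, -1], [0, 0, 0]],
    [0.1, [0, 0, -2], [0, 0, 0]],
    [0.1, [0, 0, -2], [0, 0, 0]]
  ]
}}

```text
time: 5.05
ee_pos: [0.6237, -0.0807, 0.0858]
tcp_rot: [180.0, 0.1, 157.8]
wrist_force: [-3.2, 0.6, 6.0]
opening: 0.0165
grasp_force: 40.7
```

Contact, so I release, rise and go to the second bell (.423,.101).

Emit:
{"method": "step_arm", "body": {
  "targets": [
    [0.2, [0, 0, 0], [0, 0, 0]],
    [0.4, [0, 0, 0], [0, 0, 0]],
    [0.5, [0, 0, 0], [0, 0, 0]],
    [0.5, [0, 0, 0], [0, 0, 0]],
    [0.5, [0, 0, 15], [0, 0, 0]],
    [0.5, [0, 0, 40], [0, 0, 0]],
    [0.5, [-30, 25, 60], [0, 0, 0]],
    [0.5, [-65, 60, 60], [0, 0, 0]]
  ]
}}

```text
time: 5.85
ee_pos: [0.5596, -0.0211, 0.1478]
tcp_rot: [179.9, 0.3, 157.7]
wrist_force: [-0.2, 1.8, 0.3]
opening: 0.0425
grasp_force: 0.0
```

Emit:
{"method": "step_arm", "body": {
  "targets": [
    [0.5, [-33, 30, 0], [0, 0, 0]],
    [0.5, [-66, 60, 0], [0, 0, 0]],
    [0.5, [-100, 90, 0], [0, 0, 0]],
    [0.5, [-135, 122, 0], [0, 0, 0]],
    [0.5, [-135, 122, 0], [0, 0, 0]],
    [0.5, [-135, 122, 0], [0, 0, 0]]
  ]
}}

```text
time: 6.45
ee_pos: [0.4235, 0.102, 0.1457]
tcp_rot: [179.9, 0.1, 158.0]
wrist_force: [0.1, -0.4, 0.1]
opening: 0.0425
grasp_force: 0.0
```

```bash
cat > look.py <<'E'
from h import *
from workcell import bot
import sys
o=bot.get_obs();print(np.round(o['time'],2),np.round(o['ee_pos'],4))
for n in sys.argv[2:]:
    p=bot.camera_params(n);im,d=bot.camera(n);z=dict(p,im=im,d=d);print(n);bells(z);cv2.imwrite(f'pics/{n}{sys.argv[1]}.png',im[:,:,::-1])
E
python3 look.py 2 top scene wrist
```

```text
6.45 [0.4235 0.102  0.1457]
top
px [376. 163.] area 1513 ztop 0.1105 mean [ 0.6224 -0.0804] circ [ 0.6218 -0.0805] mm r 9.2
px [452. 173.] area 1248 ztop 0.052 mean [ 0.6077 -0.2065] circ [ 0.6083 -0.2071] mm r 41.2
px [469. 274.] area 230 ztop 0.0667 mean [ 0.4408 -0.2385] circ [ 0.4409 -0.2375] mm r 9.0
px [387. 283.] area 370 ztop 0.076 mean [ 0.4215 -0.1031] circ [ 0.4216 -0.1029] mm r 8.9
px [ 62. 288.] area 140 ztop 0.0297 mean [0.3972 0.4437] circ [0.3921 0.445 ] mm r 24.8
scene
px [229. 191.] area 151 ztop 0.0642 mean [ 0.4436 -0.2382] circ [ 0.4468 -0.2356] mm r 8.5
px [285. 203.] area 249 ztop 0.0735 mean [ 0.4245 -0.1021] circ [ 0.4267 -0.1006] mm r 8.6
px [369. 231.] area 410 ztop 0.0825 mean [0.4245 0.1021] circ [0.4272 0.1029] mm r 9.1
px [202. 250.] area 757 ztop 0.0501 mean [ 0.6156 -0.2045] circ [ 0.6143 -0.2052] mm r 42.5
px [251. 272.] area 1049 ztop 0.1083 mean [ 0.6258 -0.0797] circ [ 0.6267 -0.0792] mm r 9.1
wrist
px [318. 225.] area 2910 ztop 0.0817 mean [0.4182 0.1042] circ [0.4203 0.1042] mm r 9.3
px [ 55. 335.] area 2582 ztop 0.0709 mean [ 0.4199 -0.0951] circ [ 0.4186 -0.0962] mm r 11.3
```

Largest bell is on its rest within about 2 mm. Grasping the second.

Emit:
{"method": "step_arm", "body": {
  "targets": [
    [0.5, [0, 0, -30], [0, 0, 0]],
    [0.5, [0, 0, -60], [0, 0, 0]],
    [0.5, [0, 0, -78], [0, 0, 0]],
    [0.5, [0, 0, -86], [0, 0, 0]],
    [0.5, [0, 0, -86], [0, 0, 0]],
    [0.3, [0, 0, -86], [0, 0, 0]],
    [0.2, [0, 0, -86], [0, 0, 0]],
    [0.1, [0, 0, -86], [0, 0, 0]]
  ],
  "force": 40
}}

```text
time: 7.4
ee_pos: [0.4242, 0.1013, 0.0595]
tcp_rot: [180.0, 0.1, 157.8]
wrist_force: [0.4, -2.4, 5.1]
opening: 0.0165
grasp_force: 38.9
```

Emit:
{"method": "step_arm", "body": {
  "targets": [
    [0.1, [0, 0, 0], [0, 0, 0]],
    [0.1, [0, 0, 0], [0, 0, 0]],
    [0.1, [0, 0, 0], [0, 0, 0]]
  ]
}}

```text
time: 7.7
ee_pos: [0.4242, 0.1013, 0.0594]
tcp_rot: [180.0, 0.1, 157.8]
wrist_force: [0.1, -3.9, 6.0]
opening: 0.0166
grasp_force: 39.1
```

Emit:
{"method": "step_arm", "body": {
  "targets": [
    [0.1, [0, 0, 15], [0, 0, 0]],
    [0.1, [0, 0, 45], [0, 0, 0]],
    [0.1, [15, -7, 75], [0, 0, 0]],
    [0.1, [50, -23, 85], [0, 0, 0]],
    [0.1, [88, -40, 85], [0, 0, 0]],
    [0.1, [126, -58, 85], [0, 0, 0]],
    [0.1, [164, -76, 85], [0, 0, 0]],
    [0.1, [190, -88, 85], [0, 0, 0]]
  ]
}}

```text
time: 8.5
ee_pos: [0.6153, 0.0122, 0.1423]
tcp_rot: [-180.0, -0.0, 157.8]
wrist_force: [-0.9, 0.1, -2.2]
opening: 0.0166
grasp_force: 39.4
```

Emit:
{"method": "step_arm", "body": {
  "targets": [
    [0.1, [15, -7, 0], [0, 0, 0]],
    [0.1, [21, -9, -10], [0, 0, 0]],
    [0.1, [21, -9, -30], [0, 0, 0]],
    [0.1, [21, -9, -50], [0, 0, 0]],
    [0.1, [21, -9, -60], [0, 0, 0]],
    [0.1, [21, -9, -64], [0, 0, 0]],
    [0.1, [21, -9, -67], [0, 0, 0]],
    [0.1, [21, -9, -67], [0, 0, 0]]
  ]
}}

```text
time: 9.3
ee_pos: [0.6347, 0.0045, 0.0771]
tcp_rot: [180.0, 0.1, 157.8]
wrist_force: [-0.2, 0.5, -2.8]
opening: 0.0164
grasp_force: 39.5
```

Emit:
{"method": "step_arm", "body": {
  "targets": [
    [0.1, [0, 0, -1], [0, 0, 0]],
    [0.1, [0, 0, -2], [0, 0, 0]],
    [0.1, [0, 0, -2], [0, 0, 0]]
  ]
}}

```text
time: 9.6
ee_pos: [0.6351, 0.0043, 0.0765]
tcp_rot: [179.9, 0.1, 157.8]
wrist_force: [-2.8, -1.1, 8.0]
opening: 0.0169
grasp_force: 40.5
```

Emit:
{"method": "step_arm", "body": {
  "targets": [
    [0.2, [0, 0, 0], [0, 0, 0]],
    [0.4, [0, 0, 0], [0, 0, 0]],
    [0.5, [0, 0, 0], [0, 0, 0]],
    [0.5, [0, 0, 0], [0, 0, 0]],
    [0.5, [0, 0, 15], [0, 0, 0]],
    [0.5, [0, 0, 40], [0, 0, 0]],
    [0.5, [-35, -17, 60], [0, 0, 0]],
    [0.5, [-75, -37, 60], [0, 0, 0]]
  ]
}}

```text
time: 10.4
ee_pos: [0.5606, -0.0326, 0.1377]
tcp_rot: [179.9, 0.2, 157.9]
wrist_force: [0.2, -1.9, 0.6]
opening: 0.0429
grasp_force: 0.0
```

Emit:
{"method": "step_arm", "body": {
  "targets": [
    [0.5, [-40, -20, 0], [0, 0, 0]],
    [0.5, [-80, -40, 0], [0, 0, 0]],
    [0.5, [-115, -58, 0], [0, 0, 0]],
    [0.5, [-136, -70, 0], [0, 0, 0]],
    [0.5, [-136, -70, 0], [0, 0, 0]],
    [0.5, [-136, -70, 0], [0, 0, 0]]
  ]
}}

```text
time: 11.0
ee_pos: [0.4239, -0.1029, 0.1356]
tcp_rot: [180.0, 0.1, 157.8]
wrist_force: [0.7, 0.5, 0.4]
opening: 0.0426
grasp_force: 0.0
```

```bash
python3 look.py 3 scene wrist top
```

```text
11.0 [ 0.4239 -0.1029  0.1356]
scene
px [229. 191.] area 151 ztop 0.0646 mean [ 0.4439 -0.2379] circ [ 0.4464 -0.2358] mm r 8.3
px [285. 203.] area 247 ztop 0.0732 mean [ 0.4239 -0.1019] circ [ 0.4269 -0.1006] mm r 8.7
px [201. 250.] area 765 ztop 0.0499 mean [ 0.6151 -0.2045] circ [ 0.613 -0.206] mm r 42.1
px [251. 272.] area 1048 ztop 0.1088 mean [ 0.6256 -0.0793] circ [ 0.6265 -0.0784] mm r 9.3
px [286. 290.] area 749 ztop 0.0993 mean [0.6352 0.0062] circ [0.6364 0.0069] mm r 8.9
wrist
px [316. 230.] area 1792 ztop 0.0721 mean [ 0.4187 -0.101 ] circ [ 0.4201 -0.101 ] mm r 9.2
px [148. 328.] area 1335 ztop 0.0612 mean [ 0.4372 -0.2313] circ [ 0.4378 -0.2332] mm r 10.1
px [571. 399.] area 315 ztop 0.0376 mean [0.6166 0.0267] circ [0.6126 0.0249] mm r 10.8
px [522. 433.] area 146 ztop 0.0442 mean [ 0.6258 -0.0154] circ [ 0.6215 -0.016 ] mm r 6.2
px [467. 461.] area 1074 ztop 0.0746 mean [ 0.604  -0.0666] circ [ 0.6004 -0.0647] mm r 11.8
top
px [326. 156.] area 1024 ztop 0.1015 mean [0.6319 0.0049] circ [0.6314 0.0048] mm r 9.2
px [376. 163.] area 1519 ztop 0.1108 mean [ 0.6224 -0.0806] circ [ 0.6219 -0.0805] mm r 9.0
px [452. 173.] area 1249 ztop 0.0524 mean [ 0.6076 -0.2064] circ [ 0.6081 -0.2077] mm r 41.5
px [ 62. 289.] area 123 ztop 0.0297 mean [0.3958 0.4446] circ [0.3938 0.4434] mm r 21.9
```

View pics/scene3.png

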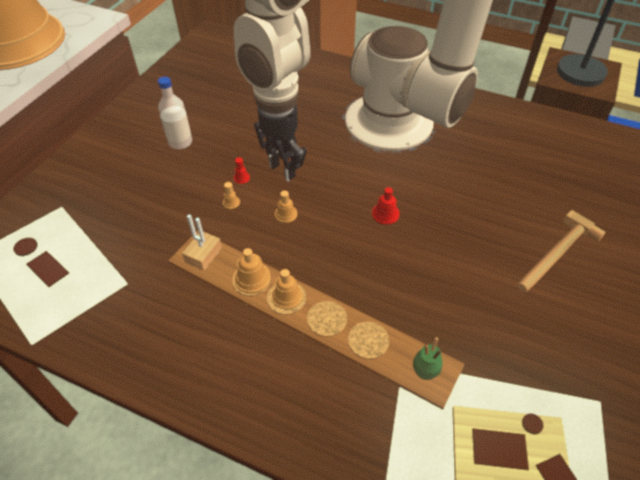

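The scene view shows both bells upright and centred on their rests, at (251,272) and (286,290). Third bell next.

Emit:
{"method": "step_arm", "body": {
  "targets": [
    [0.5, [0, 0, -30], [0, 0, 0]],
    [0.5, [0, 0, -60], [0, 0, 0]],
    [0.5, [0, 0, -78], [0, 0, 0]],
    [0.5, [0, 0, -86], [0, 0, 0]],
    [0.5, [0, 0, -86], [0, 0, 0]],
    [0.3, [0, 0, -86], [0, 0, 0]],
    [0.2, [0, 0, -86], [0, 0, 0]],
    [0.1, [0, 0, -86], [0, 0, 0]]
  ]
}}

```text
time: 11.95
ee_pos: [0.4242, -0.1028, 0.0493]
tcp_rot: [180.0, 0.1, 157.8]
wrist_force: [0.4, -0.1, 2.5]
opening: 0.0165
grasp_force: 39.2
```

Emit:
{"method": "step_arm", "body": {
  "targets": [
    [0.1, [0, 0, 0], [0, 0, 0]],
    [0.1, [0, 0, 0], [0, 0, 0]],
    [0.1, [0, 0, 0], [0, 0, 0]]
  ]
}}

```text
time: 12.25
ee_pos: [0.4242, -0.1029, 0.0493]
tcp_rot: [180.0, 0.1, 157.8]
wrist_force: [0.1, -0.5, 6.4]
opening: 0.0164
grasp_force: 39.5
```

Emit:
{"method": "step_arm", "body": {
  "targets": [
    [0.1, [0, 0, 15], [0, 0, 0]],
    [0.1, [0, 0, 45], [0, 0, 0]],
    [0.1, [0, 10, 80], [0, 0, 0]],
    [0.1, [15, 40, 105], [0, 0, 0]],
    [0.1, [45, 70, 105], [0, 0, 0]],
    [0.1, [75, 100, 105], [0, 0, 0]],
    [0.1, [105, 130, 105], [0, 0, 0]],
    [0.1, [135, 160, 105], [0, 0, 0]]
  ]
}}

```text
time: 13.05
ee_pos: [0.5593, 0.0588, 0.1529]
tcp_rot: [-180.0, -0.0, 157.8]
wrist_force: [0.7, -0.7, -1.2]
opening: 0.0162
grasp_force: 39.5
```

Emit:
{"method": "step_arm", "body": {
  "targets": [
    [0.1, [30, 20, 0], [0, 0, 0]],
    [0.1, [60, 35, 0], [0, 0, 0]],
    [0.1, [85, 43, 0], [0, 0, 0]],
    [0.1, [89, 43, -20], [0, 0, 0]],
    [0.1, [89, 43, -50], [0, 0, 0]],
    [0.1, [89, 43, -75], [0, 0, 0]],
    [0.1, [89, 43, -84], [0, 0, 0]],
    [0.1, [89, 43, -87], [0, 0, 0]]
  ]
}}

```text
time: 13.85
ee_pos: [0.6469, 0.1, 0.066]
tcp_rot: [-179.9, -0.1, 157.8]
wrist_force: [-6.0, -1.1, 13.5]
opening: 0.0164
grasp_force: 41.5
```

Emit:
{"method": "step_arm", "body": {
  "targets": [
    [0.1, [0, 0, 0], [0, 0, 0]],
    [0.1, [0, 0, -1], [0, 0, 0]],
    [0.1, [0, 0, -2], [0, 0, 0]],
    [0.1, [0, 0, -2], [0, 0, 0]]
  ]
}}

```text
time: 14.25
ee_pos: [0.648, 0.1006, 0.066]
tcp_rot: [179.9, 0.1, 157.8]
wrist_force: [-2.2, 0.7, 6.1]
opening: 0.0167
grasp_force: 40.8
```

Emit:
{"method": "step_arm", "body": {
  "targets": [
    [0.2, [0, 0, 0], [0, 0, 0]],
    [0.4, [0, 0, 0], [0, 0, 0]],
    [0.5, [0, 0, 0], [0, 0, 0]],
    [0.5, [0, 0, 0], [0, 0, 0]],
    [0.5, [0, 0, 15], [0, 0, 0]],
    [0.5, [0, 0, 45], [0, 0, 0]],
    [0.5, [-35, 0, 75], [0, 0, 0]],
    [0.5, [-75, -10, 75], [0, 0, 0]]
  ]
}}

```text
time: 15.05
ee_pos: [0.574, 0.0912, 0.1441]
tcp_rot: [179.8, 0.3, 157.9]
wrist_force: [-0.2, 0.9, 1.0]
opening: 0.0426
grasp_force: 0.0
```

Emit:
{"method": "step_arm", "body": {
  "targets": [
    [0.5, [-25, -35, 0], [0, 0, 0]],
    [0.5, [-45, -75, 0], [0, 0, 0]],
    [0.5, [-60, -118, 0], [0, 0, 0]],
    [0.5, [-75, -160, 0], [0, 0, 0]],
    [0.5, [-90, -205, 0], [0, 0, 0]],
    [0.5, [-105, -250, 0], [0, 0, 0]],
    [0.5, [-120, -290, 0], [0, 0, 0]],
    [0.5, [-130, -328, 0], [0, 0, 0]]
  ]
}}

```text
time: 15.85
ee_pos: [0.4415, -0.2395, 0.1409]
tcp_rot: [-180.0, 0.1, 157.8]
wrist_force: [-0.4, -0.5, -0.2]
opening: 0.0429
grasp_force: 0.0
```

Emit:
{"method": "step_arm", "body": {
  "targets": [
    [0.5, [0, 0, 0], [0, 0, 0]],
    [0.5, [0, 0, 0], [0, 0, 0]]
  ]
}}

```text
time: 16.05
ee_pos: [0.4423, -0.2383, 0.1402]
tcp_rot: [180.0, 0.0, 157.7]
wrist_force: [0.3, 0.4, -0.4]
opening: 0.0426
grasp_force: 0.0
```

```bash
python3 look.py 4 scene wrist top
```

```text
16.05 [ 0.4423 -0.2383  0.1402]
scene
px [229. 191.] area 152 ztop 0.0636 mean [ 0.444  -0.2378] circ [ 0.4464 -0.236 ] mm r 8.5
px [201. 250.] area 760 ztop 0.0499 mean [ 0.6158 -0.2044] circ [ 0.613  -0.2061] mm r 42.1
px [251. 272.] area 1052 ztop 0.1083 mean [ 0.6259 -0.0796] circ [ 0.6267 -0.0789] mm r 9.2
px [286. 290.] area 767 ztop 0.0993 mean [0.6352 0.0062] circ [0.6361 0.0067] mm r 8.9
px [327. 312.] area 520 ztop 0.0899 mean [0.6482 0.1021] circ [0.6497 0.1029] mm r 9.1
wrist
px [316. 229.] area 860 ztop 0.0625 mean [ 0.4379 -0.2371] circ [ 0.4394 -0.2365] mm r 9.1
px [603. 377.] area 7174 ztop 0.0814 mean [ 0.6155 -0.0944] circ [ 0.6124 -0.0914] mm r 16.4
top
px [269. 147.] area 644 ztop 0.092 mean [0.645 0.101] circ [0.6446 0.1008] mm r 9.0
px [326. 156.] area 1025 ztop 0.1012 mean [0.6318 0.0047] circ [0.6319 0.0051] mm r 8.9
px [376. 163.] area 1506 ztop 0.1111 mean [ 0.6225 -0.0805] circ [ 0.6223 -0.0805] mm r 8.9
px [452. 173.] area 1242 ztop 0.0526 mean [ 0.6075 -0.2066] circ [ 0.6077 -0.2076] mm r 41.2
px [ 62. 288.] area 134 ztop 0.0304 mean [0.397  0.4443] circ [0.3912 0.4422] mm r 24.3
```

View pics/wrist4.png

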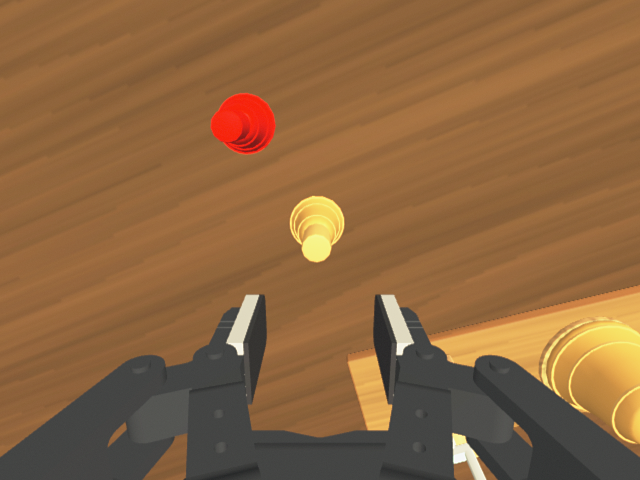

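The smallest bell's grip is at (316,248), between the fingers. The red one at (240,125) is clear of them, and the third bell sits well on its rest.

Emit:
{"method": "step_arm", "body": {
  "targets": [
    [0.5, [0, 0, -30], [0, 0, 0]],
    [0.5, [0, 0, -65], [0, 0, 0]],
    [0.5, [0, 0, -90], [0, 0, 0]],
    [0.5, [0, 0, -101], [0, 0, 0]],
    [0.5, [0, 0, -101], [0, 0, 0]],
    [0.3, [0, 0, -101], [0, 0, 0]],
    [0.2, [0, 0, -101], [0, 0, 0]],
    [0.1, [0, 0, -101], [0, 0, 0]]
  ]
}}

```text
time: 17.0
ee_pos: [0.4434, -0.238, 0.0398]
tcp_rot: [-180.0, 0.1, 157.8]
wrist_force: [-0.1, 1.2, 4.8]
opening: 0.0164
grasp_force: 39.1
```

Emit:
{"method": "step_arm", "body": {
  "targets": [
    [0.1, [0, 0, 0], [0, 0, 0]],
    [0.1, [0, 0, 0], [0, 0, 0]],
    [0.1, [0, 0, 0], [0, 0, 0]]
  ]
}}

```text
time: 17.3
ee_pos: [0.4434, -0.2381, 0.0398]
tcp_rot: [-180.0, 0.2, 157.8]
wrist_force: [-0.5, -0.3, 6.2]
opening: 0.0163
grasp_force: 39.3
```

Emit:
{"method": "step_arm", "body": {
  "targets": [
    [0.1, [0, 0, 15], [0, 0, 0]],
    [0.1, [0, 0, 50], [0, 0, 0]],
    [0.1, [0, 10, 90], [0, 0, 0]],
    [0.1, [5, 45, 115], [0, 0, 0]],
    [0.1, [12, 88, 120], [0, 0, 0]],
    [0.1, [20, 132, 120], [0, 0, 0]],
    [0.1, [30, 176, 120], [0, 0, 0]],
    [0.1, [40, 220, 120], [0, 0, 0]]
  ]
}}

```text
time: 18.1
ee_pos: [0.4825, -0.016, 0.1596]
tcp_rot: [180.0, 0.1, 157.8]
wrist_force: [1.0, -1.1, -1.1]
opening: 0.0161
grasp_force: 39.5
```

Emit:
{"method": "step_arm", "body": {
  "targets": [
    [0.1, [15, 40, 0], [0, 0, 0]],
    [0.1, [35, 80, 0], [0, 0, 0]],
    [0.1, [60, 115, 0], [0, 0, 0]],
    [0.1, [85, 145, 0], [0, 0, 0]],
    [0.1, [115, 172, 0], [0, 0, 0]],
    [0.1, [145, 195, 0], [0, 0, 0]],
    [0.1, [170, 208, 0], [0, 0, 0]],
    [0.1, [176, 211, 0], [0, 0, 0]]
  ]
}}

```text
time: 18.9
ee_pos: [0.6599, 0.1948, 0.1576]
tcp_rot: [-180.0, -0.0, 157.9]
wrist_force: [-0.4, -0.6, -1.3]
opening: 0.0166
grasp_force: 39.5
```

Emit:
{"method": "step_arm", "body": {
  "targets": [
    [0.1, [0, 0, -25], [0, 0, 0]],
    [0.1, [0, 0, -55], [0, 0, 0]],
    [0.1, [0, 0, -80], [0, 0, 0]],
    [0.1, [0, 0, -95], [0, 0, 0]],
    [0.1, [0, 0, -100], [0, 0, 0]],
    [0.1, [0, 0, -102], [0, 0, 0]],
    [0.1, [0, 0, -103], [0, 0, 0]],
    [0.1, [0, 0, -103], [0, 0, 0]]
  ]
}}

```text
time: 19.7
ee_pos: [0.6591, 0.1934, 0.0569]
tcp_rot: [179.9, 0.1, 157.8]
wrist_force: [-1.1, -1.0, 1.6]
opening: 0.0163
grasp_force: 39.8
```

Emit:
{"method": "step_arm", "body": {
  "targets": [
    [0.1, [0, 0, -1], [0, 0, 0]],
    [0.1, [0, 0, -1], [0, 0, 0]],
    [0.2, [0, 0, -1], [0, 0, 0]],
    [0.4, [0, 0, -1], [0, 0, 0]],
    [0.5, [0, 0, -1], [0, 0, 0]],
    [0.5, [0, 0, -1], [0, 0, 0]],
    [0.5, [0, 0, 15], [0, 0, 0]],
    [0.5, [0, 0, 45], [0, 0, 0]]
  ]
}}

```text
time: 20.5
ee_pos: [0.6573, 0.193, 0.0991]
tcp_rot: [-179.9, -0.2, 157.8]
wrist_force: [0.8, 0.0, -0.1]
opening: 0.0428
grasp_force: 0.0
```

Emit:
{"method": "step_arm", "body": {
  "targets": [
    [0.5, [0, 0, 40], [0, 0, 0]],
    [0.5, [-40, 0, 70], [0, 0, 0]],
    [0.5, [-80, 0, 70], [0, 0, 0]],
    [0.5, [-120, 0, 70], [0, 0, 0]],
    [0.5, [-160, 0, 70], [0, 0, 0]],
    [0.5, [-200, 0, 70], [0, 0, 0]],
    [0.5, [-240, 0, 70], [0, 0, 0]],
    [0.5, [-240, 0, 70], [0, 0, 0]]
  ]
}}

```text
time: 21.3
ee_pos: [0.4152, 0.1933, 0.1723]
tcp_rot: [179.9, 0.0, 157.9]
wrist_force: [1.1, 0.3, 0.9]
opening: 0.0424
grasp_force: 0.0
```

```bash
python3 look.py 5 scene top
```

```text
21.3 [0.4152 0.1933 0.1723]
scene
px [201. 250.] area 757 ztop 0.0499 mean [ 0.6155 -0.2045] circ [ 0.6142 -0.2053] mm r 42.5
px [251. 272.] area 1037 ztop 0.1091 mean [ 0.6258 -0.0794] circ [ 0.6269 -0.0786] mm r 8.9
px [286. 290.] area 755 ztop 0.099 mean [0.635  0.0062] circ [0.6362 0.0068] mm r 8.9
px [328. 312.] area 508 ztop 0.0899 mean [0.6479 0.1023] circ [0.6493 0.1026] mm r 8.7
px [370. 333.] area 336 ztop 0.0808 mean [0.6593 0.1943] circ [0.6614 0.1947] mm r 8.8
top
px [215. 138.] area 377 ztop 0.0822 mean [0.6565 0.1929] circ [0.6559 0.1925] mm r 9.0
px [269. 147.] area 640 ztop 0.0922 mean [0.6451 0.1011] circ [0.6447 0.1008] mm r 8.9
px [326. 156.] area 1024 ztop 0.1014 mean [0.6319 0.005 ] circ [0.6316 0.0047] mm r 9.0
px [377. 163.] area 1509 ztop 0.1111 mean [ 0.6224 -0.0805] circ [ 0.6223 -0.0805] mm r 8.9
px [452. 173.] area 1242 ztop 0.0523 mean [ 0.6074 -0.2065] circ [ 0.6082 -0.2077] mm r 41.5
```

View pics/top5.png

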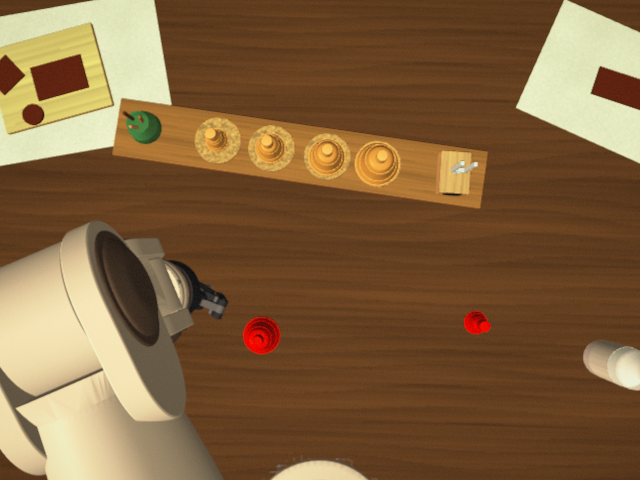

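The top view shows all four bells upright and centred on their rests, each within about 3 mm. The largest is by the fork at (377,163) and the smallest by the jug at (215,138). The jug has not moved from (143,127).

```bash
python3 -c "
from workcell import bot
print(bot.job_done())"
```

```text
the job is handed in; nothing more can be done
None
```

The job is handed in: all four bells stand upright on their rests, largest by the fork to smallest by the jug, each within about 3 mm of centre by camera, and the jug has not moved; the hand-in call returned no verdict.

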